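# Clamp a carving blank in the bench jig

## Robot

A 6-joint arm with a two-finger parallel gripper is mounted at the origin on the work surface. World frame = base frame: x ahead of the robot, y to its left, z up, the work surface at z = 0. Lengths are in m, angles in rad, forces in N, time in s.
With the tool pointing down it reaches from about 0.35 to 0.975 m from the base axis. Payload 7.1 kg.
Tool frame: the origin (TCP) lies midway between the tips of the shut fingers; the grasp point (between the pads) lies 19 mm behind it; z points along the fingers, y is the line along which they close (so a half turn about z gives the same grasp; the last joint's range is limited). The gripper opens to 88 mm and grips with 3 to 60 N. Pads are 20 mm wide; open, the fingers measure 115 mm over their backs; the gripper's body (75 mm by 178 mm) begins 61 mm behind the grasp point.
Start: joints at [-1.298, 0.423, 1.63, -0, 1.089, -0.019], TCP at [0.18, -0.599, 0.223] pointing down, gripper open.
Joint ranges: [-3, 3], [-0.9, 2.11], [0.09, 2.58], [-1.31, 4.45], [0.11, 2.69], [-2.54, 2.54]. Speed limits (rad/s): [2.39, 2.39, 3.01, 3.14, 3.14, 3.14].

## Interface

Orientations are given as a unit quaternion [w, x, y, z].
In Python, from station import move_pose, movel, movej, command_gripper, wait, inverse_kinematics, read_camera, camera_info, MotionError, job_done, get_time, get_joint_pos, get_qvel, get_effort, get_tcp_pos, get_ee_rot, get_ft_force, get_ft_torque, get_grip_width, get_finger_force gives the robot as it stands. Calls block until the motion is done:
- move_pose(position, orientation): joint-space move of the TCP to a pose.
- movel(position, frame=None, v=0.15, until_force=None): straight line of the TCP; frame=None keeps the orientation; v is the mean speed in m/s. With until_force (N) it stops when the force on the tool has changed by that much, and returns True; else False.
- movej(angles): joint-space move.
- command_gripper(opening): opening from 0.0 (shut) to 1.0 (fully open); the grip force is fixed at half the most; returns when the fingers have stopped.
- wait(seconds).
- inverse_kinematics(position, orientation): joint angles nearest the present ones, or None.
- read_camera(name): name is "side" or "top"; returns the picture (384x512x3 uint8, red, green, blue); there is no depth.
- camera_info(name): a dict with "intrinsics" (3x3 intrinsics, pixels), "dist" ([k1, k2, p1, p2, k3] as OpenCV has them; the pictures are not rectified), "T" (4x4, takes a point from camera to world coordinates). Camera axes: x right, y up, looking along -z (the intrinsics and any distortion apply to the point x, -y, -z); pixel columns grow to the right and rows downward; lengths in m; the calibration is good to about 2 mm. A picture is of the moment at which its call begins. camera_info takes no time and is no camera call.
A pose or a line that the arm cannot do raises MotionError and nothing moves.
- job_done(): hands the job in; it is judged then, once.
Readings, each from a call of its own:
- get_time(): time.
- get_joint_pos(): joint angles.
- get_qvel(): joint speeds.
- get_effort(): joint torques, N m.
- get_tcp_pos(): TCP position.
- get_ee_rot(): TCP orientation.
- get_ft_force(): force on the tool from outside, world axes, zero at the start.
- get_ft_torque(): the same for the moment, N m.
- get_grip_width(): opening from 0.0 (shut) to 1.0 (fully open).
- get_finger_force(): force on a finger pad.
Only numpy, scipy, OpenCV 4.12 (cv2) and the standard library are available. Lean on these libraries where they do the work, as an engineer would, in place of code of your own. Each camera call takes 0.05 s, during which the arm holds its last target. There are 200 camera calls.

## Task

Lay the loose pointed oak blank flat in the jig's pocket, point towards the V. Then slide the wooden stop along its rail until it bears on the back of the blank and the point is fully home in the V, and only then flip the blue cam lever all the way over towards the blank to lock the stop. Leave the mallet, gouge and bar clamp where they lie.

Things in the scene. Friction and masses are not known exactly. Their poses are not given: they have to be found in the camera images.
- jig: Fixed carving jig: plywood board 325 x 130 mm, 18 mm thick. Origin on the bench, z up, x along the rail towards the V, y across; the board spans x -150 to +175 mm. An aluminium rail (26 mm wide, 9 mm high) runs along its middle, x -145 to +35 mm; the pocket is beyond it. Place and yaw differ each time.
- nest_corner (a point): Inner corner of the V (jig x = 150 mm, y = 0) at pocket floor height, 18 mm above the bench. Axes as the jig's. Two dark walls, 22 mm high above the board, form the 90 degree V, open towards -x.
- pocket_floor (a point): Point of the pocket floor (jig x = 97 mm, y = 0, 18 mm above the bench) where the blank's origin lies when the blank is home. Axes as the jig's. Two low dark side walls flank it: 12 mm high above the board, 12 mm thick, 54 mm apart inside, from jig x 67 to 117 mm.
- blank: Loose pale oak blank, about 150 g, 46 mm wide (y), 50 mm high (z), 93 mm long (x), pentagonal in plan: parallel sides from x = -40 to +30 mm, then a 90 degree point with its tip at x = +53 mm. Origin on its underside, on the middle line. Starts flat on the bench to the robot's right. In the pocket it has 4 mm of play on each side.
- blank_nose (a point): Tip of the blank's point, at its underside (blank x = 53 mm).
- blank_back (a point): Middle of the blank's flat back face (blank x = -40 mm), 20 mm above its underside.
- stop (a joint): Position of the wooden stop on its rail in m: 0 at the far end from the V, 0.110 nearest it; about 0.090 when it bears on the back of the fully home blank. Starts between 0 and 0.04. Sliding friction about 2.5 N while the lever is open. The lever rides on the stop.
- stop_face (a point): Middle of the stop's flat front face, which looks along +x of the jig, 38 mm above the bench. Axes as the jig's. The face is 40 mm wide, from 20 to 56 mm above the bench.
- stop_grip (a point): Middle of the stop's solid front block, 25 mm behind the face, 44 mm above the bench. The block is 40 mm wide across the rail, 50 mm long, its top 56 mm above the bench; it can be gripped from above across the rail. Behind it two cheeks (top 64 mm above the bench, 40 mm over both) carry the lever. The stop is 108 mm long. Axes as the jig's.
- cam_lever (a joint): Angle of the blue cam lever, rad: 0 leans 25 degrees back from upright, away from the V (open); it swings over towards the V to its end at 1.80, lying 12 degrees above level over the stop's front block (locked). Stays where left. Needs 0.05 N m; from about 0.9 the cam bites and brakes the stop, up to 0.2 N m, past 1.55 it eases and holds itself. Starts at 0 to 0.3.
- lever_knob (a point): Middle of the lever's knob, a blue cylinder 24 mm in diameter and 20 mm long across the rail (jig y), 70 mm from the pivot.
- lever_pivot (a point): Lever's pivot pin (axis along jig y), 85 mm behind the stop's face, 60 mm above the bench.
- mallet: Carver's mallet lying beyond the jig: brass head 64 mm in diameter, wooden handle, 200 mm long along its x, origin on the bench under its handle. Leave alone.
- gouge: Gouge lying beyond the jig: wooden handle, steel blade, 245 mm long along its x, 26 mm high, origin on the bench near its middle. Leave alone.
- bar_clamp: Bar clamp lying to the robot's left: dark bar 200 mm long along its x, two blue jaws and a wooden handle, 28 mm high, origin under the bar's middle. Leave alone.
There are look-alikes about, which are no part of the job. Of the things that look like the blank, take the one that is farthest to the robot's left at the start.

How it is judged:
By the outcome, as a careful person would: the job done as asked, in the order asked, and still so for the second after the job is handed in, with the robot touching nothing.
It also fails if it takes over 61 s, if anything falls off the work surface, if the arm or the gripper's body presses on something with over 40 N, if the wrist force passes 120 N, or if a joint passes its speed limit or range.

## Working session

There is one attempt and no reset: what is moved stays moved. The work goes in short steps, each a Python script; the robot and the scene stay as the last script left them, time stands still between calls to the robot, and variables do not carry over. Pictures are saved under pics/ and viewed, at most 10 in all, crops included, and the job is handed in when it is done.

```bash
mkdir -p pics; python3 - <<'E'
from station import *
import cv2,numpy as np
for n in("top","side"):
    im=read_camera(n); np.save(f"{n}0.npy",im); cv2.imwrite(f"pics/{n}0.png",cv2.resize(im[:,:,::-1],(768,576),interpolation=cv2.INTER_CUBIC))
    c=camera_info(n); print(n,c["intrinsics"],c["dist"],np.round(c["T"],4))
print(get_time(),get_ee_rot())
E
```

```text
top [[360.00115709   0.         253.54299897]
 [  0.         360.00115709 194.05508067]
 [  0.           0.           1.        ]] [0.00146432 0.         0.         0.         0.        ] [[ 0.0103  0.9833 -0.1817  0.4216]
 [-0.9998  0.0127  0.0122 -0.0085]
 [ 0.0143  0.1816  0.9833  1.1294]
 [ 0.      0.      0.      1.    ]]
side [[441.45236574   0.         254.78027952]
 [  0.         441.45236574 190.0123312 ]
 [  0.           0.           1.        ]] [0.0212016 0.        0.        0.        0.       ] [[-0.8436  0.2685 -0.4651 -0.1101]
 [-0.5365 -0.4601  0.7074  1.0983]
 [-0.0241  0.8463  0.5322  0.9368]
 [ 0.      0.      0.      1.    ]]
0.1 [-6.85459458e-04  9.89374818e-01  1.45385667e-01 -9.18573484e-05]
```

View pics/top0.png

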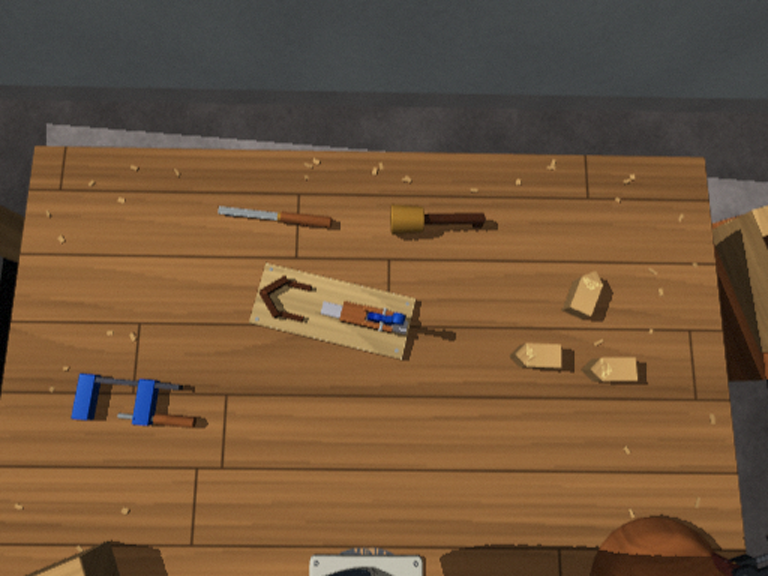

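View pics/side0.png

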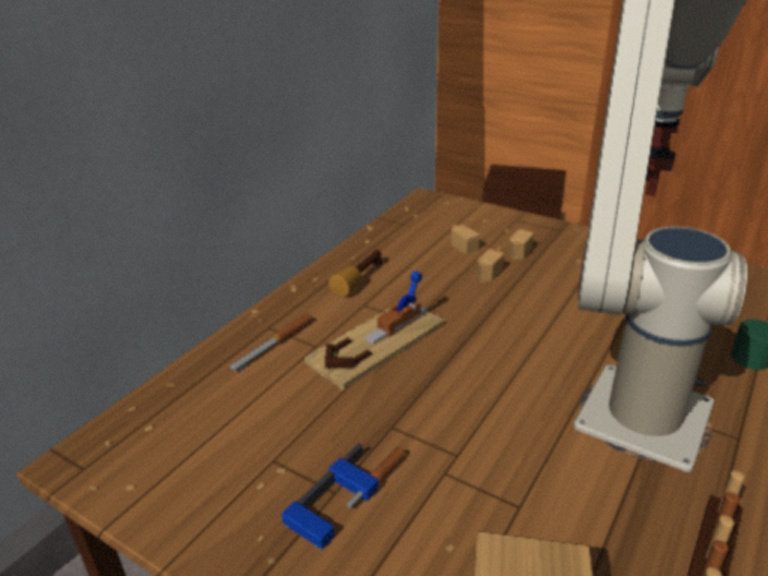

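The top picture (1.5x) shows the jig from (250,265) to (415,358) with its V at left near (262,295). The three blanks are at (540,356), (613,370) and (586,295). The one at (540,356) is the leftmost, and its point faces left. In the side view the lever's knob is at (416,277).

```bash
cat > h.py <<'E'
import cv2,numpy as np
from station import *
def ray(cam,uv):
    c=camera_info(cam); T=np.array(c["T"])
    p=cv2.undistortPoints(np.array(uv,float).reshape(-1,1,2),np.array(c["intrinsics"]),np.array(c["dist"])).reshape(-1,2)
    d=np.c_[p[:,0],-p[:,1],-np.ones(len(p))]@T[:3,:3].T
    return T[:3,3],d
def plane(cam,uv,z):
    o,d=ray(cam,uv); return o+d*((z-o[2])/d[:,2])[:,None]
def proj(cam,P):
    c=camera_info(cam);T=np.array(c["T"]);q=(np.atleast_2d(P)-T[:3,3])@T[:3,:3]
    q=q*[1,-1,-1]
    return cv2.projectPoints(q.reshape(-1,1,3),np.zeros(3),np.zeros(3),np.array(c["intrinsics"]),np.array(c["dist"]))[0].reshape(-1,2)
def tri(uv1,uv2):
    o1,d1=ray("top",uv1);o2,d2=ray("side",uv2);d1,d2=d1[0],d2[0]
    s=np.linalg.lstsq(np.c_[d1,-d2],o2-o1,rcond=None)[0]
    a,b=o1+s[0]*d1,o2+s[1]*d2; return (a+b)/2,np.linalg.norm(a-b)
E
python3 - <<'E'
from h import *
t=np.load("top0.npy")
a=cv2.resize(t[170:245,160:290,::-1],None,fx=6,fy=6,interpolation=cv2.INTER_CUBIC)
b=cv2.resize(t[220:256,335:385,::-1],None,fx=6,fy=6,interpolation=cv2.INTER_CUBIC)
b=cv2.copyMakeBorder(b,0,0,0,a.shape[1]-b.shape[1],0) 
s=np.load("side0.npy")[175:260,195:305,::-1]; sb=np.load("side0.npy")[160:190,310:345,::-1]
cv2.imwrite("pics/c1.png",np.vstack([a[:380],b])[:600])
s=cv2.resize(s,None,fx=5,fy=5,interpolation=cv2.INTER_CUBIC);sb=cv2.resize(sb,None,fx=5,fy=5,interpolation=cv2.INTER_CUBIC)
s=np.hstack([s,cv2.copyMakeBorder(sb,0,s.shape[0]-sb.shape[0],0,0,0)]);cv2.imwrite("pics/c2.png",s)
hsv=cv2.cvtColor(t,cv2.COLOR_RGB2HSV)
for n,(u,v) in dict(board=(240,218),board2=(188,180),bench=(300,225),blanktop=(362,237),blankp=(348,237),blankside=(360,245),wallV=(180,195),stop=(235,208),rail=(220,206),knob=(266,212)).items(): print(n,t[v,u],hsv[v,u])
E
```

```text
board [136 112  75] [ 18 114 136]
board2 [175 145  95] [ 19 117 175]
bench [70 49 30] [ 14 146  70]
blanktop [197 156  96] [ 18 131 197]
blankp [175 136  85] [ 17 131 175]
blankside [66 48 30] [ 15 139  66]
wallV [34 27 16] [ 18 135  34]
stop [148  87  45] [ 12 177 148]
rail [173 172 180] [124  11 180]
knob [ 17  58 143] [110 225 143]
```

View pics/c1.png

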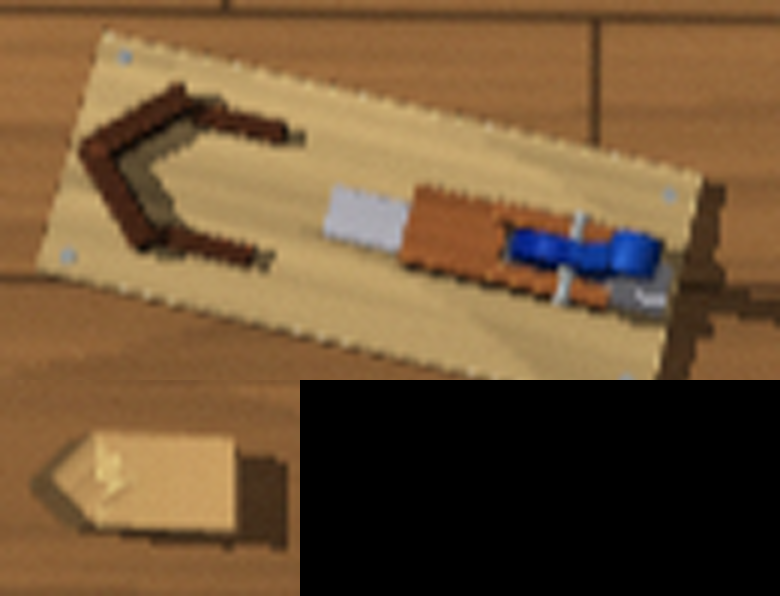

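View pics/c2.png

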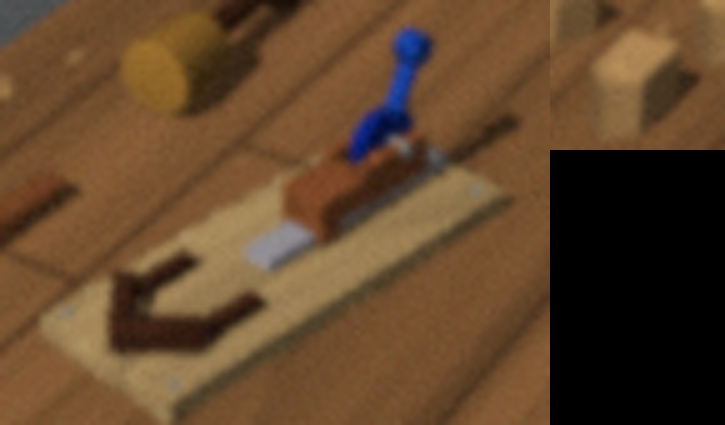

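The crops show the full board outline, the stop's front edge near (405,225) in the top crop, and the blank's bright top face with its tip at (50,480). The lever leans back in the side view, with its knob at (410,47). Next I measure sub-pixel outlines.

```bash
cat > meas.py <<'E'
from h import *
K=6
def hull(img,box,lo,hi,cam,z,all=False):
    x0,y0,x1,y1=box
    c=cv2.resize(img[y0:y1,x0:x1],None,fx=K,fy=K,interpolation=cv2.INTER_CUBIC)
    m=cv2.inRange(cv2.cvtColor(c,cv2.COLOR_RGB2HSV),lo,hi)
    m=cv2.morphologyEx(m,cv2.MORPH_OPEN,np.ones((7,7)))
    cs=cv2.findContours(m,cv2.RETR_EXTERNAL,cv2.CHAIN_APPROX_NONE)[0]
    q=max(cs,key=cv2.contourArea).reshape(-1,2)
    uv=(q+.5)/K-.5+[x0,y0]
    return uv,plane(cam,uv,z)
def rect(P):
    c,s,a=cv2.minAreaRect((P[:,:2]*1000).astype(np.float32)); 
    if s[0]<s[1]: s=s[::-1]; a+=90
    a=np.deg2rad(a); return np.array(c)/1000,s,a
def orient(a,d):   # choose axis direction along d
    x=np.array([np.cos(a),np.sin(a)]); return x if x@d>0 else -x
E
python3 - <<'E'
from meas import *
t=np.load("top0.npy")
uv,P=hull(t,(160,165,285,248),(15,80,105),(24,135,255),"top",.018)
c,s,a=rect(P); x=orient(a,np.array([0,1])); print("board",c,s,x,np.arctan2(x[1],x[0]))
y=np.array([-x[1],x[0]]); J=c-x*.0125; print("jig",J,"nest",J+x*.15)
uv,P=hull(t,(335,220,385,256),(12,90,140),(24,160,255),"top",.05)
cb,s,a=rect(P); xb=orient(a,np.array([0,1])); B=cb-xb*.0065; print("blank",cb,s,xb,np.arctan2(xb[1],xb[0]),"origin",B)
# point direction check
d=(P[:,:2]-B)@xb; e=(P[:,:2]-B)@np.array([-xb[1],xb[0]]); print("x",d.min(),d.max(),"y at tip",e[d>d.max()-.003].mean(), e.min(),e.max())
# stop
uv,P=hull(t,(215,185,285,222),(5,155,90),(16,200,255),"top",.056)
d=(P[:,:2]-J)@x;e=(P[:,:2]-J)@y; print("stop x",d.min(),d.max(),"y",e.min(),e.max(), "front med",[round(d[abs(e-k)<.002].max(),4) for k in(-.01,0,.01)])
# wall-V outer, dark: apex at z=.04
uv,P=hull(t,(165,178,215,215),(0,100,15),(16,255,95),"top",.04)
d=(P[:,:2]-J)@x;e=(P[:,:2]-J)@y; print("V x",d.min(),d.max(),"y",e.min(),e.max(),e[d>d.max()-.002].mean())
sd=np.load("side0.npy")
# knob: topmost part of the blue blob in side; triangulate
for cam,im,box in(("side",sd,(265,175,290,190)),("top",t,(260,200,275,225))):
    u,_=hull(im,box,(100,180,60),(125,255,255),cam,.1); print(cam,u.min(0),u.max(0),u.mean(0))
np.savez("jig.npz",J=J,x=x,y=y,B=B,xb=xb)
E
```

```text
board [0.58616309 0.07728733] (326.6523742675781, 134.11868286132812) [0.22270353 0.97488622] 1.3462095552235334
jig [0.58337929 0.06510125] nest [0.61678482 0.21133419]
blank [ 0.49824057 -0.33912177] (91.0579605102539, 50.5147705078125) [0.03367077 0.99943298] 1.5371191900722452 origin [ 0.49802171 -0.34561808]
x -0.03902898185521569 0.05202897868722999 y at tip 0.002221865889245116 -0.025257390486576627 0.02525739895607556
stop x -0.08848402133384066 -0.009310373487562208 y -0.020429081751223443 0.021900327849280362 front med [np.float64(-0.0101), np.float64(-0.0105), np.float64(-0.0103)]
V x 0.06299158392207008 0.16353206216814759 y -0.042310005902216036 0.04344500951976086 0.0005693448364562408
side [274.41666667 181.41666667] [279.75       189.41666667] [276.53225806 185.42876344]
top [259.58333333 208.58333333] [269.08333333 215.41666667] [264.25702811 212.23694779]
```

The board measures 327x134 mm (given 325x130) and the blank 91x50 mm (given 93x46). The stop is 42 mm wide with its face at jig x -10 mm, so the stop joint is at about 0.023. The V apex is on the middle line (0.6 mm off). These all agree with the given sizes, so I'll pick the blank.

```bash
cat > act.py <<'E'
from h import *
D=np.load("jig.npz");J,x,y,B,xb=[D[k] for k in("J","x","y","B","xb")]
def q(a): 
    f=np.arctan2(a[1],a[0])/2; return [0,float(np.cos(f)),float(np.sin(f)),0]
def jp(px,z,py=0): return [*(J+x*px+y*py),z]
QJ,QB=q(x),q(xb)
E
python3 - <<'E'
from act import *
t0=get_time()
for p,o in(([*B,.018],QB),(jp(.093,.036),QJ),(jp(-.035,.030),QJ)): print(inverse_kinematics(p,o))
move_pose([*B,.12],QB); movel([*B,.018]); command_gripper(0.0)
print(get_grip_width()*88,get_finger_force(),get_time()-t0)
movel([*B,.14],v=.2); move_pose(jp(.093,.14),QJ)
print(get_grip_width()*88,get_ft_force(),get_time()-t0)
for n in("top","side"):
    im=read_camera(n); np.save(f"{n}1.npy",im)
t=np.load("top1.npy")[150:250,150:300,::-1]; s=np.load("side1.npy")[130:270,180:330,::-1]
f=lambda i:cv2.resize(i,(390,int(390*i.shape[0]/i.shape[1])),interpolation=cv2.INTER_CUBIC)
a,b=f(t),f(s);h=max(len(a),len(b));g=lambda i:cv2.copyMakeBorder(i,0,h-len(i),0,0,0)
cv2.imwrite("pics/p1.png",np.hstack([g(a),g(b)]))
E
```

```text
[-6.26307350e-01  6.81869238e-01  1.76426731e+00 -4.44089210e-16
  6.95456105e-01 -5.92630213e-01]
[ 2.33278246e-01  6.71026209e-01  1.72109243e+00 -4.44089210e-16
  7.49474014e-01  4.57865017e-01]
[ 3.31258408e-02  6.33252359e-01  1.83202467e+00 -4.44089210e-16
  6.76315625e-01  2.57712612e-01]
45.91671773504219 30.000599920749664 3.1083
46.449938953165685 [ 0.08394955 -0.03133267 -2.53279675] 5.7250000000000005
```

View pics/p1.png

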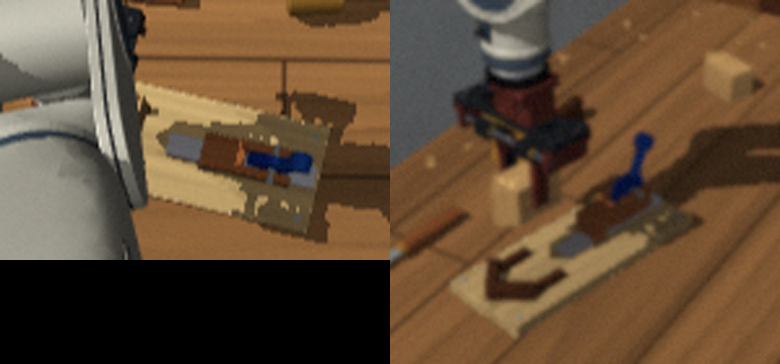

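The blank is held (45.9 mm wide, about 2.5 N on the wrist). In the side crop at (515,195) it hangs upright above the jig, with nothing else disturbed. Now I lower it into the pocket.

```bash
python3 - <<'E'
from act import *
movel(jp(.093,.046),v=.12); hit=movel(jp(.093,.034),v=.03,until_force=5)
print(hit,get_tcp_pos(),get_ft_force())
command_gripper(1.0); movel(jp(.093,.15),v=.2)
movej([get_joint_pos()[0]-.0]+list(get_joint_pos()[1:]))
move_pose(jp(-.20,.22),QJ); print(get_time())
for n in("top","side"):
    im=read_camera(n); np.save(f"{n}2.npy",im)
t=np.load("top2.npy")[150:250,150:300,::-1]; s=np.load("side2.npy")[130:270,180:330,::-1]
f=lambda i:cv2.resize(i,(390,int(390*i.shape[0]/i.shape[1])),interpolation=cv2.INTER_CUBIC)
a,b=f(t),f(s);h=max(len(a),len(b));g=lambda i:cv2.copyMakeBorder(i,0,h-len(i),0,0,0)
cv2.imwrite("pics/p2.png",np.hstack([g(a),g(b)]))
E
```

```text
True [0.60457307 0.15587307 0.0358728 ] [ 0.56311516 -0.85997837  4.25663295]
10.175
```

View pics/p2.png

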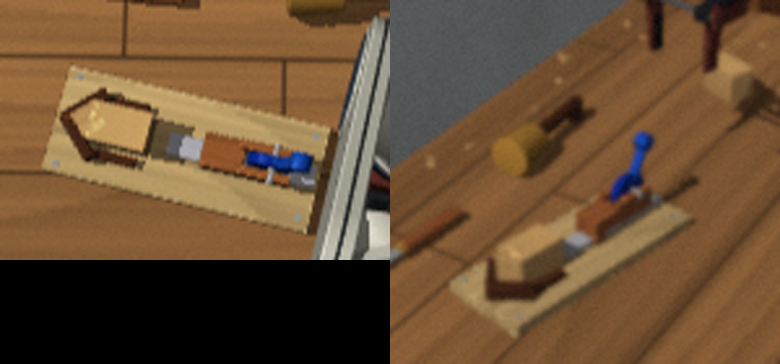

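The blank landed at exactly the expected height (TCP 0.0359). The top crop at (115,122) shows it flat between the pocket walls with its point in the V. Now I slide the stop.

```bash
python3 - <<'E'
from act import *
g=-.0103-.025
move_pose(jp(g,.18),QJ); print(movel(jp(g,.030),v=.12,until_force=15)); command_gripper(0.0)
print(get_grip_width()*88,get_ft_force())
movel(jp(g+.055,.030),v=.08); print(get_ft_force()[:2]@x)
hit=movel(jp(g+.085,.030),v=.02,until_force=12)
p=(get_tcp_pos()[:2]-J)
print(hit,"face x",p@x+.025,"y",p@y,"F",get_ft_force()[:2]@x,get_ft_force(),get_time())
wait(.3); print(get_ft_force()[:2]@x)
command_gripper(0.7)
movel(jp(p@x,.15),v=.2); move_pose(jp(-.16,.20),QJ)
for n in("top","side"):
    im=read_camera(n); np.save(f"{n}3.npy",im)
t=np.load("top3.npy")[165:230,160:285,::-1]; s=np.load("side3.npy")[160:270,180:310,::-1]
f=lambda i:cv2.resize(i,(390,int(390*i.shape[0]/i.shape[1])),interpolation=cv2.INTER_CUBIC)
a,b=f(t),f(s);h=max(len(a),len(b));k=lambda i:cv2.copyMakeBorder(i,0,h-len(i),0,0,0)
cv2.imwrite("pics/p3.png",np.hstack([k(a),k(b)])); print(get_time())
E
```

```text
False
39.68170904931225 [-0.41669268 -0.00877753  0.50950569]
2.159594370796527
True face x 0.054590770082100865 y 0.00015369951735074464 F -2.1583758267918163 [-0.00608673 -2.21258671  4.39301055] 14.7667
0.9529147059753029
17.2667
```

View pics/p3.png

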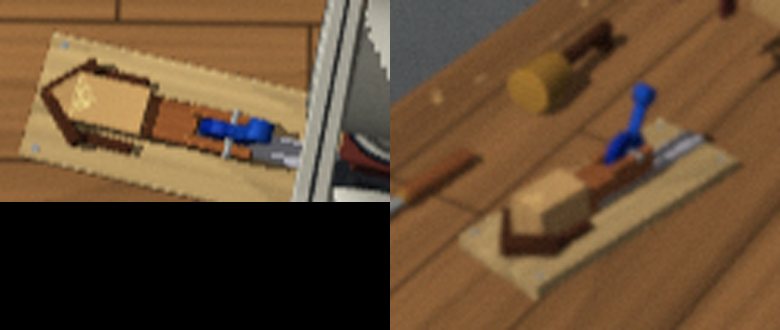

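The side crop shows the stop against the blank and the blank near home. The 12 N trip read low afterwards, and the face is at 54.6 mm against about 57 mm expected. I'll regrip and push in small steps, watching the force, to be sure the blank is home.

```bash
python3 - <<'E'
from act import *
g=.0546-.025
move_pose(jp(g,.17),QJ); movel(jp(g,.030),v=.15); command_gripper(0.0)
for k in range(1,8):
    movel(jp(g+k*.001,.030),v=.02); wait(.05); F=get_ft_force()[:2]@x
    print(k,round((get_tcp_pos()[:2]-J)@x+.025,4),round(F,2))
    if abs(F)>18: break
p=get_tcp_pos()[:2]-J; print(get_time())
command_gripper(0.7); movel(jp(p@x,.17),v=.25); move_pose(jp(-.16,.20),QJ)
for n in("top","side"):
    im=read_camera(n); np.save(f"{n}4.npy",im)
t=np.load("top4.npy")[165:230,160:285,::-1]
cv2.imwrite("pics/p4.png",cv2.resize(t,None,fx=6,fy=6,interpolation=cv2.INTER_CUBIC)); print(get_time())
E
```

```text
1 0.0548 -4.96
2 0.0548 -10.7
3 0.0549 -15.23
4 0.0551 -18.95
20.8083
22.9583
```

View pics/p4.png

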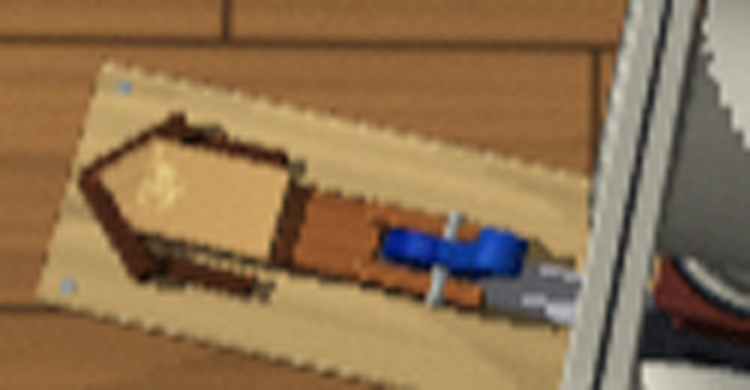

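Force rises steeply within 0.3 mm, so it's a hard stop. The picture shows both point faces snug against the V walls and the stop on the blank's back at (285,230). The blank is home, so the lever comes next.

```bash
python3 - <<'E'
from act import *
P=.0549-.085
command_gripper(0.0)
move_pose(jp(P-.075,.105),QJ); print(get_ft_force())
for r in np.linspace(-.055,.0275,6):
    movel(jp(P+r,.105),v=.06); print(round(r,3),np.round([get_ft_force()[:2]@x,get_ft_force()[2]],2))
movel(jp(P+.01,.105)); movel(jp(P+.01,.16),v=.2); movel(jp(P+.062,.16),v=.2)
hit=movel(jp(P+.062,.078),v=.05,until_force=25)
print(hit,get_tcp_pos()[2],get_ft_force(),get_time())
movel(jp(P+.062,.2),v=.25); move_pose(jp(-.20,.22),QJ)
for n in("top","side"):
    im=read_camera(n); np.save(f"{n}5.npy",im)
t=np.load("top5.npy")[165:230,160:285,::-1]; s=np.load("side5.npy")[160:270,180:310,::-1]
f=lambda i:cv2.resize(i,(390,int(390*i.shape[0]/i.shape[1])),interpolation=cv2.INTER_CUBIC)
a,b=f(t),f(s);h=max(len(a),len(b));k=lambda i:cv2.copyMakeBorder(i,0,h-len(i),0,0,0)
cv2.imwrite("pics/p5.png",np.hstack([k(a),k(b)])); print(get_time())
E
```

```text
[-0.53454646 -0.12519569  0.79375996]
-0.055 [0.04 0.01]
-0.038 [ 0.28 -0.01]
-0.022 [-0.96 -0.45]
-0.005 [ 0.33 -0.01]
0.011 [-0.65  0.53]
0.028 [-5.63 -2.17]
True 0.11853796624211768 [-1.17066966  2.39630278  3.08256671] 29.125
30.625
```

View pics/p5.png

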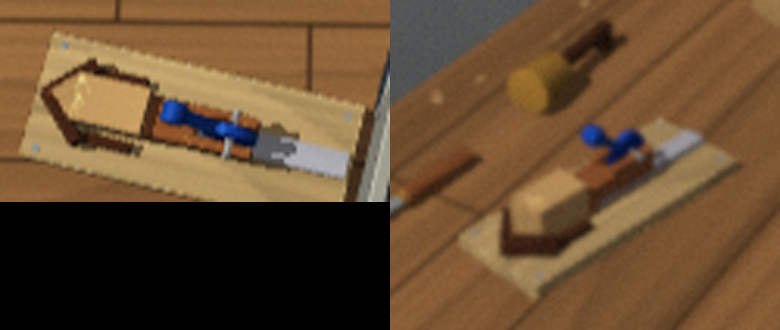

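The side crop shows the lever at about 45 degrees with the knob at (593,135). The impact transient stopped the press at first contact, so I press again in small steps.

```bash
python3 - <<'E'
from act import *
P=.0549-.085
move_pose(jp(P+.062,.16),QJ); movel(jp(P+.062,.122),v=.1)
for z in [.112,.104,.098,.094,.091,.089,.087,.086,.085,.084,.083,.082,.081]:
    movel(jp(P+.062,z),v=.04); wait(.05); F=get_ft_force(); print(z,round(get_tcp_pos()[2],4),np.round([F[:2]@x,F[2]],1))
    if F[2]>22: break
print(get_time())
movel(jp(P+.062,.2),v=.25); move_pose(jp(-.20,.22),QJ); print(get_ft_force())
for n in("top","side"):
    im=read_camera(n); np.save(f"{n}6.npy",im)
t=np.load("top6.npy")[165:230,160:285,::-1]; s=np.load("side6.npy")[160:270,180:310,::-1]
f=lambda i:cv2.resize(i,(390,int(390*i.shape[0]/i.shape[1])),interpolation=cv2.INTER_CUBIC)
a,b=f(t),f(s);h=max(len(a),len(b));k=lambda i:cv2.copyMakeBorder(i,0,h-len(i),0,0,0)
cv2.imwrite("pics/p6.png",np.hstack([k(a),k(b)])); print(get_time())
E
```

```text
0.112 0.1133 [4.3 4.8]
0.104 0.1045 [2.7 2.9]
0.098 0.0973 [-0.1  0.6]
0.094 0.0937 [-0.3  0.1]
0.091 0.0908 [-0.3  0.2]
0.089 0.0889 [-0.4 -0.4]
0.087 0.0869 [-0.4 -0.2]
0.086 0.0865 [-1.2  6.4]
0.085 0.0861 [-0.2 10.4]
0.084 0.0857 [-1.5 14.5]
0.083 0.0854 [-2.  21.3]
0.082 0.085 [-3.  26.7]
36.0083
[0.22975752 1.25781284 0.55365342]
37.6583
```

View pics/p6.png

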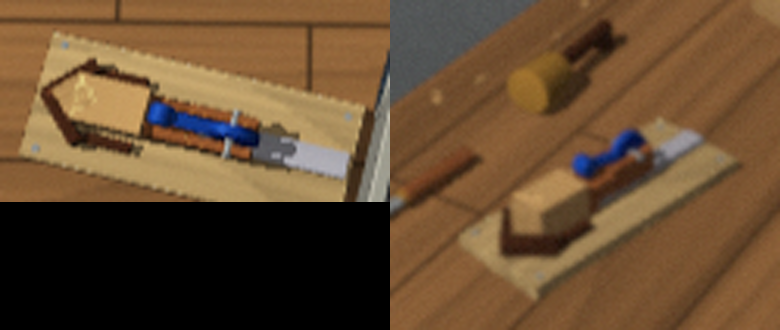

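The lever met its end stop at TCP z 0.0865 (0.0866 predicted). The picture shows it lying over the front block with the knob at (160,115). The blank is snug in the V with the stop on its back, and the arm is clear.

```bash
python3 -c "
from station import *
print(job_done())"
```

```text
the job is handed in; nothing more can be done
None
```

The job is handed in at about 38 s of the 61 s allowed: the blank lies flat with its point home in the V, the stop bears on its back, and the cam lever was then locked fully over; the mallet, gouge and bar clamp were not touched.

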